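# Fill the tasting rack by cap colour

### The arm

A 6-joint arm with a two-finger parallel gripper is mounted at the origin on the work surface. World frame = base frame: x ahead of the robot, y to its left, z up, the work surface at z = 0. Lengths are in m, angles in rad, forces in N, time in s.
With the tool pointing down it reaches from about 0.35 to 0.775 m from the base axis. Payload 5.5 kg.
Tool frame: the origin (TCP) lies midway between the tips of the shut fingers; the grasp point (between the pads) lies 19 mm behind it; z points along the fingers, y is the line along which they close (so a half turn about z gives the same grasp; the last joint's range is limited). The gripper opens to 85 mm and grips with 20 to 120 N. Pads are 22 mm wide; open, the fingers measure 114 mm over their backs; the gripper's body (76 mm by 85 mm) begins 54 mm behind the grasp point. The pads swing forward as they close: fully open they stand 13 mm farther back than shut.
Start: joints at [-1.371, 0.313, 0.046, 1.304, 0, 1.431], TCP at [0.192, -0.542, 0.231] pointing down, gripper open.
Joint ranges: [-2.76, 2.76], [-0.86, 1.69], [-1.03, 1.26], [-2.2, 2.34], [-1.47, 1.5], [-3.14, 3.14]. Speed limits (rad/s): [2.57, 2.57, 3.14, 3.14, 3.14, 3.14].

### API

Orientations are given as a unit quaternion [w, x, y, z].
In Python, from workcell import env gives the robot as it stands. The module is installed in compiled form; this text tells all that it offers.
- The arm moves only by the tool servo_tool, never from a script. Its argument "increments" is a list of rows, each an object of numbers: "grip": the closure, from 0 (fully open) to 1 (shut); "x", "y", "z": the shift along the tool's x, y, z in mm; "roll": the turn about the tool's z in degrees. In form: [{"grip": .., "x": .., "y": .., "z": .., "roll": ..}, ...]. A call has 1 to 5 rows; each row shifts and turns the commanded pose from where the row before left it, along the tool's axes as they then stand; what a row does not reach is not made up. A row lasts 1/12 s, in which the tool goes at most 41.7 mm and 7.16 degrees, less where a joint would pass 70% of its speed; a pose out of reach is approached as far as the arm can. A call is refused whole if a number of a shift passes 41.7 or a number of a turn 7.16, either way. A call with a gripper value outside its range is refused whole. The fingers move at their own pace and stop on an object; "grip_force" is the grip in N (left out, the last holds). Time passes only in rows, so rows that do not move let the fingers close. It gives the time, the measured TCP pose, the force, the opening and the grip force at its end, in the units of the state.
- env.get_state(): the state, without advancing time (a new reading comes with each control period).
- env.read_camera(name): name is "scene" or "side" or "wrist"; returns the picture (420x560x3 uint8, red, green, blue); there is no depth.
- env.get_calibration(name): a dict with "vertical_fov" (degrees; the focal length in pixels is half the picture's height over the tangent of half this angle, whatever the lens; pixels are square), "cx", "cy" (the principal point, pixels), "rvec" (rotation vector, rad) and "tvec" (3), from world to camera coordinates, as OpenCV has them; the wrist camera has in their place "tool_from_camera" (4x4, takes a point from camera to tool coordinates, whose origin is the TCP and whose axes are the flange's). Camera axes: x right, y down, z forward; pixel columns grow to the right and rows downward; lengths in m; the calibration is good to about 2 mm. A picture is of the moment at which its call begins: read the wrist's pose just before it. get_calibration takes no time and is no camera call.
- env.hand_in(): hands the job in; it is judged then, once.
The state is a dict: "clock": time; "joint_pos": joint angles; "qvel": joint speeds; "tau": joint torques, N m; "tcp_pos": TCP position; "orientation": TCP orientation; "wrist_force": force on the tool from outside, world axes, zero at the start; "ft_torque": the same for the moment, N m; "finger_gap": finger opening in m; "grip_force": force on a finger pad.
Only numpy, scipy, OpenCV 4.12 (cv2) and the standard library are available. Lean on these libraries where they do the work, as an engineer would, in place of code of your own. Each camera call takes 0.05 s, during which the arm holds its last target. There are 200 camera calls.

### The job

Fill the beech tasting rack: stand each of the three clear bottles in the slot whose liner has the colour of its crown cap, and the red can in the slot with the red liner. Keep them upright, set each one gently right down onto its liner rather than dropping it, and let go; do not disturb the white-capped bottle that is already in the rack or the bowl of caps.

Things in the scene. Friction and masses are not known exactly. Their poses are not given: they have to be found in the camera images.
- blue_bottle_center (a point): loose clear-glass stubby bottle with a blue crown cap, about 0.38 kg, upright on the sill, 155 mm high, body 58 mm across. Point on its axis half-way up, 77.5 mm above its underside; z up. Body straight to 3 mm below the point, then a shoulder; straight neck 27 mm across from 23 to 65 mm above the point (take it there, from above); cap 31 mm across, 70 to 77.5 mm above.
- yellow_bottle_center (a point): loose clear-glass stubby bottle with a yellow crown cap, about 0.38 kg, upright on the sill, 155 mm high, body 58 mm across. Point on its axis half-way up, 77.5 mm above its underside; z up. Body straight to 3 mm below the point, then a shoulder; straight neck 27 mm across from 23 to 65 mm above the point (take it there, from above); cap 31 mm across, 70 to 77.5 mm above.
- green_bottle_center (a point): loose clear-glass stubby bottle with a green crown cap, about 0.38 kg, upright on the sill, 155 mm high, body 58 mm across. Point on its axis half-way up, 77.5 mm above its underside; z up. Body straight to 3 mm below the point, then a shoulder; straight neck 27 mm across from 23 to 65 mm above the point (take it there, from above); cap 31 mm across, 70 to 77.5 mm above.
- red_can_center (a point): loose slim red aluminium drinks can with a silvery lid, about 0.27 kg, upright on the sill: 134 mm high, 53 mm across. Point on its axis half-way up, 67 mm above its underside; z up. The wall is straight from 59 mm below to 53 mm above the point; the rim is 49 mm across.
- blue_liner: blue liner, with blue lip, of a round slot in the fixed beech rack: place of the blue-capped bottle. Origin: centre of the liner's underside, on the slot's axis, z up; things stand on its top, 3 mm up. Slot 75 mm across, its mouth 20 mm above the origin (lip 2 mm prouder). Rack 108 x 484 mm, 34 mm high: five slots in a straight row, 92 mm apart, colours in any order.
- yellow_liner: yellow liner, with yellow lip, of a round slot in the fixed beech rack: place of the yellow-capped bottle. Origin: centre of the liner's underside, on the slot's axis, z up; things stand on its top, 3 mm up. Slot 75 mm across, its mouth 20 mm above the origin (lip 2 mm prouder). Rack 108 x 484 mm, 34 mm high: five slots in a straight row, 92 mm apart, colours in any order.
- green_liner: green liner, with green lip, of a round slot in the fixed beech rack: place of the green-capped bottle. Origin: centre of the liner's underside, on the slot's axis, z up; things stand on its top, 3 mm up. Slot 75 mm across, its mouth 20 mm above the origin (lip 2 mm prouder). Rack 108 x 484 mm, 34 mm high: five slots in a straight row, 92 mm apart, colours in any order.
- red_liner: red liner, with red lip, of a round slot in the fixed beech rack: place of the red can. Origin: centre of the liner's underside, on the slot's axis, z up; things stand on its top, 3 mm up. Slot 75 mm across, its mouth 20 mm above the origin (lip 2 mm prouder). Rack 108 x 484 mm, 34 mm high: five slots in a straight row, 92 mm apart, colours in any order.
- white_bottle: amber-glass bottle with a white crown cap, shaped like the clear ones (155 mm high, 58 mm across), standing loose in the rack slot with the white liner; to be left there. Origin at the centre of its underside, z up.
- cap_bowl: loose white ceramic bowl with a blue rim, holding a few spare crown caps, on the sill among the bottles: 102 mm across the rim, 45 mm high; to be left where it is. Origin at the centre of its underside, z up.
Things that resemble listed ones, but are neither listed nor needed, are in the scene too. What is shaped like the part that bears blue_bottle_center but purple is not meant.

How it is judged:
At the end, for the whole second after the job is handed in: Each bottle and the can stands upright (within 3 degrees) on its liner, within 14 mm of the slot centre and 5 mm of seated height, released and at rest; the white-capped bottle is upright in its slot (moved under 25 mm), the bowl has moved under 20 mm (horizontal distance between blue_bottle_center and blue_liner below 0.014 m and z of blue_bottle_center in the frame of blue_liner between 0.0755 and 0.0855 m and angle between each of blue_bottle_center, yellow_bottle_center, green_bottle_center, red_can_center, white_bottle's own z axis and vertical below 0.06 rad and linear speed of each of blue_bottle, yellow_bottle, green_bottle, red_can, white_bottle below 0.02 m/s and angular speed of each of blue_bottle, yellow_bottle, green_bottle, red_can below 0.2 rad/s and horizontal distance between yellow_bottle_center and yellow_liner below 0.014 m and z of yellow_bottle_center in the frame of yellow_liner between 0.0755 and 0.0855 m and horizontal distance between green_bottle_center and green_liner below 0.014 m and z of green_bottle_center in the frame of green_liner between 0.0755 and 0.0855 m and horizontal distance between red_can_center and red_liner below 0.014 m and z of red_can_center in the frame of red_liner between 0.065 and 0.075 m and distance of white_bottle from where it was at the start of the episode below 0.025 m and distance of cap_bowl from where it was at the start of the episode below 0.02 m and angle between cap_bowl's own z axis and vertical below 0.1 rad); the robot touches nothing.
It fails at once if a bottle or the can is knocked over or laid down (leans more than 30 degrees) (angle between any of blue_bottle_center, yellow_bottle_center, green_bottle_center, red_can_center's own z axis and vertical above 0.52 rad).
It fails at once if a bottle or the can is dropped or slammed into its slot (faster than 0.4 m/s, a fall of some 10 mm, just above its liner) ((horizontal distance between blue_bottle_center and blue_liner below 0.03 m and z of blue_bottle_center in the frame of blue_liner below 0.0965 m and linear speed of blue_bottle above 0.4 m/s) or (horizontal distance between yellow_bottle_center and yellow_liner below 0.03 m and z of yellow_bottle_center in the frame of yellow_liner below 0.0965 m and linear speed of yellow_bottle above 0.4 m/s) or (horizontal distance between green_bottle_center and green_liner below 0.03 m and z of green_bottle_center in the frame of green_liner below 0.0965 m and linear speed of green_bottle above 0.4 m/s) or (horizontal distance between red_can_center and red_liner below 0.03 m and z of red_can_center in the frame of red_liner below 0.086 m and linear speed of red_can above 0.4 m/s)).
It fails at once if the white-capped bottle already in the rack is taken out or pushed over (distance of white_bottle from where it was at the start of the episode above 0.03 m or angle between white_bottle's own z axis and vertical above 0.3 rad).
It fails at once if the bowl of crown caps is shoved aside (more than 30 mm) or tipped (distance of cap_bowl from where it was at the start of the episode above 0.03 m or angle between cap_bowl's own z axis and vertical above 0.3 rad).
It also fails if it takes over 115 s, if anything falls off the work surface, if the arm or the gripper's body presses on something with over 40 N, if the wrist force passes 120 N, or if a joint passes its speed limit or range.

## Working session

There is one attempt and no reset: what is moved stays moved. The work goes in short steps, Python scripts to look and compute and a tool call to move; the robot and the scene stay as the last step left them, time stands still between calls to the robot, and variables do not carry over. Pictures are saved under pics/ and viewed, at most 14 in all, crops included, and the job is handed in when it is done.

Besides the shell and the picture viewer there is one more tool, called after "Emit:" as a command line: name --argument value ..., lists and objects as JSON in quotes. servo_tool: Moves the arm, as the interface text tells. Its arguments: {"type":"object","properties":{"increments":{"type":"array"},"grip_force":{"type":"number"}},"required":["increments"]}

```bash
mkdir -p pics; cat > h.py <<'E'
import numpy as np, cv2
from workcell import env
def grab(n,f):
    im=env.read_camera(n); cv2.imwrite('pics/'+f,im[:,:,::-1]); return im
def cam(n):
    c=env.get_calibration(n); f=210/np.tan(np.radians(c['vertical_fov'])/2)
    R=cv2.Rodrigues(np.array(c['rvec'],float))[0]; t=np.array(c['tvec'],float).ravel()
    return f,c['cx'],c['cy'],R,t
def ray(n,u,v):
    f,cx,cy,R,t=cam(n); d=R.T@np.array([(u-cx)/f,(v-cy)/f,1]); return -R.T@t,d/np.linalg.norm(d)
def plane(n,u,v,z):
    o,d=ray(n,u,v); return o+d*(z-o[2])/d[2]
def proj(n,p):
    f,cx,cy,R,t=cam(n); q=R@np.array(p)+t; return f*q[0]/q[2]+cx,f*q[1]/q[2]+cy
E
python3 - <<'E'
from h import *
print(env.get_state())
for n in('scene','side','wrist'): grab(n,n+'0.png'); print(n,env.get_calibration(n))
for n in('scene','side'): print(ray(n,280,210))
E
```

```text
{'clock': 0.0, 'joint_pos': array([-1.37060322e+00,  3.13977070e-01,  4.49681935e-02,  1.30362011e+00,
       -2.68321104e-05,  1.43123577e+00]), 'qvel': array([-0.00012595,  0.00036583,  0.00039867, -0.00098559, -0.00067734,
       -0.00052208]), 'tau': array([ 6.04411780e-04, -4.80620885e+01,  2.98536891e+01,  1.92417571e-02,
        8.49706908e-06, -6.10279443e-06]), 'tcp_pos': array([ 0.19152051, -0.5416088 ,  0.23041775]), 'orientation': array([-9.15502413e-04,  9.85605181e-01,  1.69060896e-01, -4.11853472e-05]), 'wrist_force': array([ 1.0618761 , -0.13346967, -0.35630489]), 'ft_torque': array([ 0.00375334, -0.02561764,  0.01559919]), 'grip_force': 0.0, 'finger_gap': 0.08563925039859623}
scene {'vertical_fov': 45.94230651887619, 'cx': 282.1428818432182, 'cy': 211.36702402489854, 'rvec': array([ 1.9106115 ,  1.776413  , -0.61233753]), 'tvec': array([-0.02756213, -0.33855379,  1.35339171])}
side {'vertical_fov': 43.113998741310276, 'cx': 285.60959007478573, 'cy': 204.84507481582943, 'rvec': array([ 0.74908816, -2.63864457,  1.0783683 ]), 'tvec': array([0.41343083, 0.24535665, 0.92146598])}
wrist {'vertical_fov': 66.4405003730243, 'cx': 279.69723897667507, 'cy': 212.69969960347072, 'tool_from_camera': array([[ 2.05522487e-05, -9.55171157e-01, -2.96054152e-01,
         7.62146083e-02],
       [ 9.99999953e-01, -7.13289902e-05,  2.99552096e-04,
         6.26475222e-05],
       [-3.07240766e-04, -2.96054144e-01,  9.55171110e-01,
        -1.42950059e-01],
       [ 0.00000000e+00,  0.00000000e+00,  0.00000000e+00,
         1.00000000e+00]])}
(array([ 1.08834002, -0.03507006,  0.8725443 ]), array([-0.60664138,  0.02647899, -0.79453452]))
(array([0.11694817, 0.61949534, 0.82630087]), array([ 0.36239113, -0.58845236, -0.72277001]))
```

View pics/scene0.png

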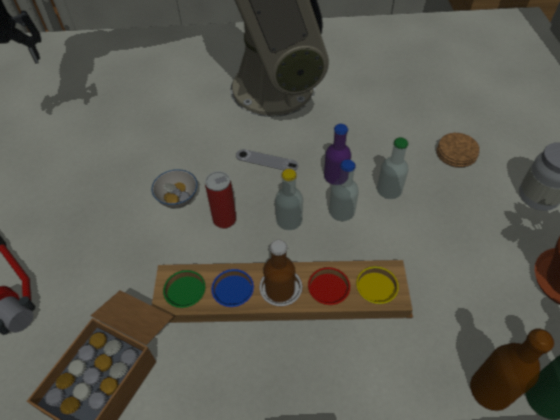

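View pics/side0.png

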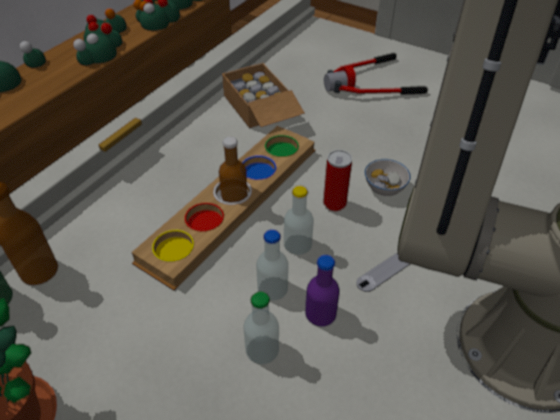

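Scene view, caps: blue-capped clear bottle (348,166), yellow (289,174), green (400,143), can lid (218,180), and a purple lookalike with a blue cap (341,129). Its body is purple, so it isn't the one meant. Liners from left to right: green (185,289), blue (233,288), white with amber bottle (280,288), red (329,286), yellow (377,286). The bowl is at (175,189). In the side view the clear blue-capped bottle is at (272,236) and the purple one at (326,262).

```bash
cat > m.py <<'E'
from h import *
from scipy.optimize import least_squares
def blobs(im,name,amin=25):
    hsv=cv2.cvtColor(im,cv2.COLOR_RGB2HSV)
    H={'blue':(105,125),'yellow':(22,33),'green':(50,80),'red':(0,6)}[name]
    m=cv2.inRange(hsv,(H[0],150,50),(H[1],255,255))
    if name=='red': m|=cv2.inRange(hsv,(172,150,50),(180,255,255))
    n,l,s,c=cv2.connectedComponentsWithStats(m)
    return [(tuple(np.round(c[i],1)),tuple(s[i])) for i in range(1,n) if s[i][4]>=amin]
def tri(a,b):
    (o1,d1),(o2,d2)=ray('scene',*a),ray('side',*b)
    s=np.linalg.lstsq(np.c_[d1,-d2],o2-o1,rcond=None)[0]
    p,q=o1+s[0]*d1,o2+s[1]*d2
    return (p+q)/2,np.linalg.norm(p-q)
E
python3 - <<'E'
from m import *
for n in('scene','side'):
    im=cv2.imread(f'pics/{n}0.png')[:,:,::-1].copy()
    for c in('blue','yellow','green','red'): print(n,c,[(float(a[0]),float(a[1]),[int(x) for x in s]) for a,s in blobs(im,c)])
a=cv2.imread('pics/scene0.png')[100:240,150:430]; b=cv2.imread('pics/side0.png')[170:370,225:365]
cv2.imwrite('pics/crop0.png',np.hstack([cv2.resize(a,None,fx=2,fy=2,interpolation=2),cv2.resize(b,(196,280),interpolation=2)]))
E
```

```text
scene blue [(340.6, 129.1, [335, 124, 12, 11, 102]), (347.2, 165.2, [341, 160, 14, 12, 125]), (232.6, 290.8, [212, 276, 41, 30, 898])]
scene yellow [(288.5, 174.4, [282, 169, 14, 12, 130]), (376.8, 285.7, [356, 266, 43, 39, 1227])]
scene green [(400.5, 142.6, [395, 139, 12, 9, 81]), (184.9, 291.6, [166, 277, 38, 30, 838])]
scene red [(222.1, 206.9, [207, 185, 28, 42, 794]), (16.7, 270.0, [0, 244, 30, 54, 400]), (328.5, 287.6, [308, 267, 42, 38, 1050]), (6.6, 292.4, [0, 287, 19, 12, 139])]
side blue [(258.9, 170.6, [246, 163, 29, 16, 355]), (271.6, 236.2, [264, 230, 16, 13, 163]), (325.6, 262.6, [317, 255, 18, 16, 217])]
side yellow [(299.4, 191.3, [293, 186, 14, 12, 130]), (172.7, 246.4, [151, 229, 43, 33, 964])]
side green [(281.2, 149.0, [267, 143, 30, 13, 286]), (259.9, 299.6, [252, 292, 17, 16, 210]), (2.0, 306.9, [0, 298, 6, 21, 97]), (14.7, 354.1, [0, 344, 29, 27, 381]), (14.5, 390.3, [5, 380, 22, 20, 290])]
side red [(162.1, 2.5, [158, 0, 9, 7, 53]), (91.7, 22.4, [87, 15, 11, 16, 125]), (105.8, 27.5, [101, 23, 11, 10, 85]), (359.5, 79.6, [335, 59, 67, 34, 493]), (336.2, 186.8, [324, 162, 27, 49, 951]), (204.1, 218.8, [185, 203, 39, 28, 664])]
```

View pics/crop0.png

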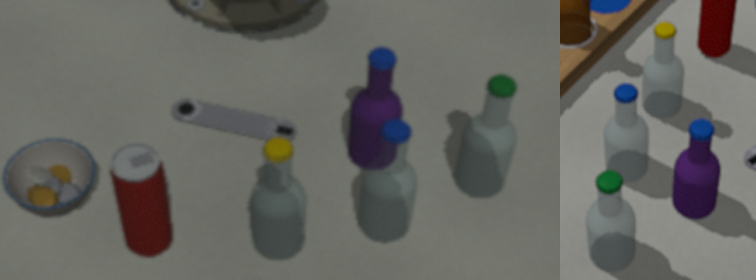

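The crop confirms it: the clear blue-capped bottle is the front one at scene (347,165), and the one behind it is purple. Next I'll triangulate.

```bash
python3 - <<'E'
from m import *
np.set_printoptions(precision=4,suppress=True)
C={'blue':((347.2,165.2),(271.6,236.2)),'yellow':((288.5,174.4),(299.4,191.3)),'green':((400.5,142.6),(259.9,299.6)),'purple':((340.6,129.1),(325.6,262.6)),'can~':((222.1,206.9),(336.2,186.8))}
for k,(a,b) in C.items():
    p,e=tri(a,b); print(k,p,'err',round(e,4),'planes .152',plane('scene',*a,.152)[:2],plane('side',*b,.152)[:2], 'r',np.hypot(*p[:2]))
# liners: loose mask, hull, ellipse
seeds={'scene':{'green':(185,289),'blue':(233,288),'red':(329,286),'yellow':(377,286)},'side':{'green':(282,147),'blue':(260,168),'red':(204,217),'yellow':(173,246)}}
Hr={'blue':(95,130),'yellow':(18,36),'green':(40,90),'red':(0,8)}
for n in seeds:
    hsv=cv2.cvtColor(cv2.imread(f'pics/{n}0.png'),cv2.COLOR_BGR2HSV)
    for c,(u,v) in seeds[n].items():
        m=cv2.inRange(hsv,(Hr[c][0],130,30),(Hr[c][1],255,255))
        if c=='red': m|=cv2.inRange(hsv,(170,130,30),(180,255,255))
        k,l=cv2.connectedComponents(m); b=np.uint8(l==l[v,u])
        pts=np.vstack(cv2.findContours(b,0,1)[0]); h=cv2.convexHull(pts)[:,0]
        P=np.array([plane(n,*q,.036)[:2] for q in h]); 
        (cx,cy),r=cv2.minEnclosingCircle(P.astype(np.float32)*1000)
        print(n,c,'circ',round(cx,1),round(cy,1),'r',round(r,1),cv2.boundingRect(h))
E
```

```text
blue [0.436  0.128  0.1497] err 0.0003 planes .152 [0.4382 0.1276] [0.4349 0.1295] r 0.45444940060137606
yellow [0.451  0.0108 0.1503] err 0.001 planes .152 [0.4529 0.011 ] [0.45   0.0118] r 0.4511132936883884
green [0.3831 0.2449 0.1501] err 0.0011 planes .152 [0.3854 0.2445] [0.382  0.2454] r 0.45462625738106405
purple [0.3326 0.1292 0.149 ] err 0.0011 planes .152 [0.3363 0.1289] [0.3315 0.1308] r 0.3568439434700515
can~ [ 0.4416 -0.13    0.0509] err 0.0039 planes .152 [ 0.5227 -0.117 ] [ 0.3987 -0.0343] r 0.4602883221535626
scene green circ 622.6 -201.5 r 39.6 (164, 271, 41, 37)
scene blue circ 626.7 -110.5 r 39.5 (212, 270, 41, 37)
scene red circ 636.5 73.2 r 40.6 (308, 267, 42, 38)
scene yellow circ 644.6 166.3 r 47.9 (354, 264, 47, 45)
side green circ 619.3 -199.8 r 37.9 (265, 142, 33, 14)
side blue circ 613.7 -103.4 r 34.4 (246, 163, 30, 16)
side red circ 634.9 73.2 r 40.2 (184, 203, 40, 29)
side yellow circ 640.3 164.5 r 43.3 (151, 228, 44, 35)
```

```bash
python3 - <<'E'
from m import *
np.set_printoptions(precision=4,suppress=True)
for n,(x,y,w,h) in {'scene':(200,165,40,70),'side':(318,140,40,80)}.items():
    im=cv2.imread(f'pics/{n}0.png'); hsv=cv2.cvtColor(im,cv2.COLOR_BGR2HSV)
    m=cv2.inRange(hsv,(0,130,30),(8,255,255))|cv2.inRange(hsv,(170,130,30),(180,255,255))
    lid=cv2.inRange(hsv,(0,0,115),(180,90,255))
    print(n,'lid hsv samples',hsv[180,218] if n=='scene' else hsv[158,340], 'floor',hsv[y+5,x+2])
    r=m[y:y+h,x:x+w]; rows=[(v+y,np.flatnonzero(r[v]).min()+x,np.flatnonzero(r[v]).max()+x) for v in range(0,h,4) if r[v].any()]; print([tuple(map(int,a)) for a in rows])
for (a,b) in (((218,180),(340,157)),): print(tri(a,b),plane('scene',*a,.134),plane('side',*b,.134))
s=cv2.imread('pics/scene0.png')[160:240,140:250]; d=cv2.imread('pics/side0.png')[140:220,300:410]
cv2.imwrite('pics/can.png',cv2.resize(np.hstack([s,d]),None,fx=3.6,fy=3.6,interpolation=2))
E
```

```text
scene lid hsv samples [113  11  92] floor [ 34  16 112]
[(185, 229, 230), (189, 207, 231), (193, 208, 231), (197, 209, 232), (201, 210, 233), (205, 210, 233), (209, 211, 233), (213, 212, 234), (217, 213, 234), (221, 214, 233), (225, 217, 230)]
side lid hsv samples [116  15 118] floor [ 35  11 138]
[(164, 327, 350), (168, 327, 350), (172, 326, 349), (176, 326, 349), (180, 326, 348), (184, 325, 348), (188, 325, 347), (192, 325, 346), (196, 324, 346), (200, 324, 346), (204, 325, 345), (208, 328, 341)]
(array([ 0.4398, -0.1287,  0.135 ]), np.float64(0.0036912105554230087)) [ 0.4406 -0.1274  0.134 ] [ 0.4398 -0.1322  0.134 ]
```

View pics/can.png

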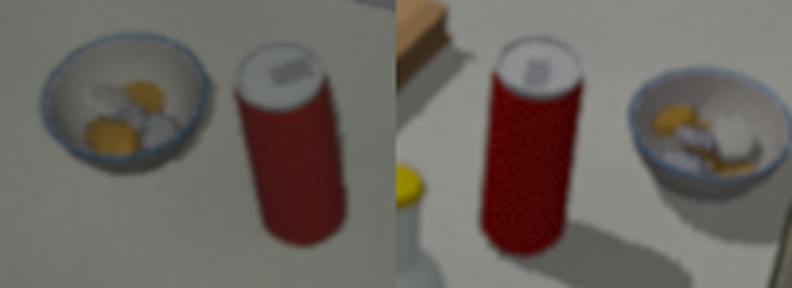

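Emit:
servo_tool --increments '[{"roll":-7.05},{"roll":-7.05},{"roll":-7.05},{"roll":-7.05},{"roll":-7.05}]'

```text
invalid input at $.increments[0]: expected keys grip, x, y, z, roll
```

Emit:
servo_tool --increments '[{"roll":-7.05},{"roll":-7.05},{"roll":-7.05},{"roll":-7.05},{"roll":-7.05}]'

```text
invalid input at $.increments[0]: expected keys grip, x, y, z, roll
```

The crop shows the can's lid centre at scene (218.4,181.1) and side (339.7,158.6), which puts the can at about (0.441,-0.129). The bowl is at scene (175,188), clear of it in -y. Now I'll turn the tool so it closes along world x.

Emit:
servo_tool --increments '[{"grip":0,"x":0,"y":0,"z":0,"roll":-7.05},{"grip":0,"x":0,"y":0,"z":0,"roll":-7.05},{"grip":0,"x":0,"y":0,"z":0,"roll":-7.05},{"grip":0,"x":0,"y":0,"z":0,"roll":-7.05},{"grip":0,"x":0,"y":0,"z":0,"roll":-7.05}]'

```text
clock: 0.57
tcp_pos: [0.1916, -0.5419, 0.2309]
orientation: [-0.0, 0.887, 0.462, 0.0]
wrist_force: [-0.1, -0.1, 0.7]
finger_gap: 0.0853
grip_force: 0.0
```

Emit:
servo_tool --increments '[{"grip":0,"x":0,"y":0,"z":0,"roll":-7.05},{"grip":0,"x":0,"y":0,"z":0,"roll":-7.05},{"grip":0,"x":0,"y":0,"z":0,"roll":-7.05},{"grip":0,"x":0,"y":0,"z":0,"roll":-7.05},{"grip":0,"x":0,"y":0,"z":0,"roll":-7.05}]'

```text
clock: 0.98
tcp_pos: [0.1916, -0.5419, 0.2309]
orientation: [-0.0, 0.705, 0.709, 0.0]
wrist_force: [0.5, 1.1, -0.8]
finger_gap: 0.085
grip_force: 0.0
```

Emit:
servo_tool --increments '[{"grip":0,"x":27.5,"y":16.6,"z":0,"roll":0},{"grip":0,"x":27.5,"y":16.6,"z":0,"roll":0},{"grip":0,"x":27.5,"y":16.6,"z":0,"roll":0},{"grip":0,"x":27.5,"y":16.6,"z":0,"roll":0},{"grip":0,"x":27.5,"y":16.6,"z":0,"roll":0}]'

```text
clock: 1.4
tcp_pos: [0.275, -0.4032, 0.2309]
orientation: [-0.0, 0.708, 0.707, 0.0]
wrist_force: [0.1, -0.0, 0.2]
finger_gap: 0.0857
grip_force: 0.0
```

Emit:
servo_tool --increments '[{"grip":0,"x":27.5,"y":16.6,"z":0,"roll":0},{"grip":0,"x":27.5,"y":16.6,"z":0,"roll":0},{"grip":0,"x":27.5,"y":16.6,"z":0,"roll":0},{"grip":0,"x":27.5,"y":16.6,"z":0,"roll":0},{"grip":0,"x":27.5,"y":16.6,"z":0,"roll":0}]'

```text
clock: 1.82
tcp_pos: [0.3582, -0.2657, 0.2312]
orientation: [-0.0, 0.707, 0.707, -0.0]
wrist_force: [1.1, 0.7, 0.3]
finger_gap: 0.0851
grip_force: 0.0
```

Emit:
servo_tool --increments '[{"grip":0,"x":27.5,"y":16.6,"z":0,"roll":0},{"grip":0,"x":27.5,"y":16.6,"z":0,"roll":0},{"grip":0,"x":27.5,"y":16.6,"z":0,"roll":0},{"grip":0,"x":27.5,"y":16.6,"z":0,"roll":0},{"grip":0,"x":27.5,"y":16.6,"z":0,"roll":0}]'

```text
clock: 2.23
tcp_pos: [0.4413, -0.1282, 0.2312]
orientation: [0.0, 0.707, 0.707, -0.0]
wrist_force: [0.0, -1.1, 0.5]
finger_gap: 0.0851
grip_force: 0.0
```

```bash
cat >> h.py <<'E'
from scipy.spatial.transform import Rotation as Ro
def wproj(p,s):
    c=env.get_calibration('wrist'); f=210/np.tan(np.radians(c['vertical_fov'])/2); T=np.array(c['tool_from_camera'])
    Rt=Ro.from_quat(s['orientation'],scalar_first=True).as_matrix()
    q=Rt.T@(np.array(p)-s['tcp_pos']); q=T[:3,:3].T@(q-T[:3,3]); return f*q[0]/q[2]+c['cx'],f*q[1]/q[2]+c['cy']
def wplane(u,v,z,s):
    c=env.get_calibration('wrist'); f=210/np.tan(np.radians(c['vertical_fov'])/2); T=np.array(c['tool_from_camera'])
    Rt=Ro.from_quat(s['orientation'],scalar_first=True).as_matrix()
    o=Rt@T[:3,3]+s['tcp_pos']; d=Rt@T[:3,:3]@np.array([(u-c['cx'])/f,(v-c['cy'])/f,1]); return o+d*(z-o[2])/d[2]
E
python3 - <<'E'
from h import *
s=env.get_state(); print(s['tcp_pos'],s['orientation'],s['joint_pos'])
im=grab('wrist','w1.png')[:,:,::-1].copy()
for p in((.441,-.129,.134),(.451,.011,.155)): 
    u,v=wproj(p,s); print(u,v); cv2.drawMarker(im,(int(u),int(v)),(0,255,255),0,8)
cv2.imwrite('pics/w1.png',im)
E
```

```text
[ 0.44126864 -0.12820675  0.23120845] [ 2.40578739e-06  7.07302464e-01  7.06911042e-01 -5.55051743e-05] [-4.57673763e-01  9.00524878e-02 -2.34018667e-01  1.24675638e+00
 -1.06642238e-04  1.11367612e+00]
278.5540863568175 215.1470301478772
294.8844498636664 1.3183987812797966
```

View pics/w1.png

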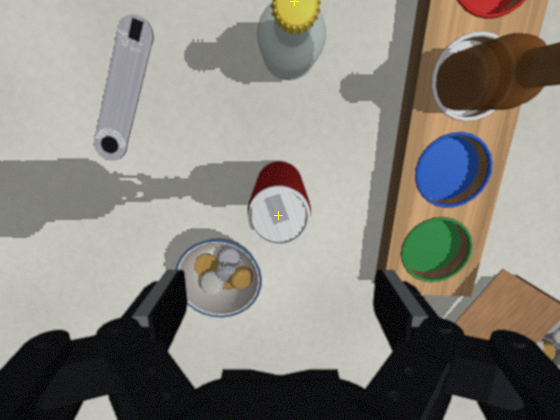

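The wrist view agrees with the fix to about 2 px: the lid is at (279,213) against a prediction of (278.6,215). The bowl, at (218,278), lies below finger height. Next I'll check the slots against this same view, then descend and grip the can.

```bash
python3 - <<'E'
from m import *
s=env.get_state(); im=cv2.imread('pics/w1.png'); hsv=cv2.cvtColor(im,cv2.COLOR_BGR2HSV)
for c,(u,v),H in(('blue',(454,169),(95,130)),('green',(437,248),(40,90))):
    m=cv2.inRange(hsv,(H[0],110,25),(H[1],255,255)); k,l=cv2.connectedComponents(m); b=np.uint8(l==l[v,u])
    h=cv2.convexHull(np.vstack(cv2.findContours(b,0,1)[0]))[:,0]
    P=np.array([wplane(*q,.036,s)[:2]*1000 for q in h],np.float32); print(c,cv2.minEnclosingCircle(P),cv2.fitEllipse(P))
E
```

```text
blue ((628.528564453125, -105.6394271850586), 39.98459243774414) ((628.5164184570312, -105.48192596435547), (79.11360168457031, 79.67096710205078), 93.00125885009766)
green ((623.8519897460938, -196.79965209960938), 39.751487731933594) ((623.7861938476562, -197.06350708007812), (78.16798400878906, 78.82878875732422), 89.56295776367188)
```

Emit:
servo_tool --increments '[{"grip":0,"x":0,"y":0,"z":35,"roll":0},{"grip":0,"x":0,"y":0,"z":35,"roll":0},{"grip":0,"x":0,"y":0,"z":35,"roll":0},{"grip":0,"x":0,"y":0,"z":25,"roll":0},{"grip":0,"x":0,"y":0,"z":15,"roll":0}]'

```text
clock: 2.7
tcp_pos: [0.4387, -0.1286, 0.0831]
orientation: [-0.002, 0.707, 0.707, -0.001]
wrist_force: [-1.1, -0.0, -0.1]
finger_gap: 0.0849
grip_force: 0.0
```

Emit:
servo_tool --increments '[{"grip":1,"x":0,"y":0,"z":0,"roll":0},{"grip":1,"x":0,"y":0,"z":0,"roll":0},{"grip":1,"x":0,"y":0,"z":0,"roll":0},{"grip":1,"x":0,"y":0,"z":0,"roll":0},{"grip":1,"x":0,"y":0,"z":0,"roll":0}]' --grip_force 45

```text
clock: 3.12
tcp_pos: [0.4418, -0.1303, 0.0875]
orientation: [0.001, 0.707, 0.707, 0.0]
wrist_force: [-0.5, -0.4, 1.0]
finger_gap: 0.052
grip_force: 47.6
```

Emit:
servo_tool --increments '[{"grip":1,"x":0,"y":0,"z":0,"roll":0},{"grip":1,"x":0,"y":0,"z":0,"roll":0},{"grip":1,"x":0,"y":0,"z":0,"roll":0}]'

```text
clock: 3.37
tcp_pos: [0.4417, -0.1303, 0.0874]
orientation: [0.001, 0.707, 0.707, 0.0]
wrist_force: [-0.8, -0.4, 6.6]
finger_gap: 0.052
grip_force: 48.0
```

The can is gripped (gap 52 mm). Lifting.

Emit:
servo_tool --increments '[{"grip":1,"x":0,"y":0,"z":-15,"roll":0},{"grip":1,"x":0,"y":0,"z":-30,"roll":0},{"grip":1,"x":0,"y":0,"z":-40,"roll":0},{"grip":1,"x":0,"y":0,"z":-40,"roll":0},{"grip":1,"x":0,"y":0,"z":-35,"roll":0}]'

```text
clock: 3.78
tcp_pos: [0.4405, -0.1296, 0.2483]
orientation: [0.0, 0.707, 0.707, 0.0]
wrist_force: [1.4, 0.1, -2.3]
finger_gap: 0.0518
grip_force: 48.4
```

Emit:
servo_tool --increments '[{"grip":1,"x":5,"y":5,"z":-25,"roll":0},{"grip":1,"x":20,"y":20,"z":0,"roll":0},{"grip":1,"x":25,"y":25,"z":0,"roll":0},{"grip":1,"x":20,"y":20,"z":0,"roll":0},{"grip":1,"x":10,"y":10,"z":0,"roll":0}]'

```text
clock: 4.2
tcp_pos: [0.5226, -0.0478, 0.2709]
orientation: [-0.0, 0.707, 0.708, 0.0]
wrist_force: [1.1, -1.4, -3.4]
finger_gap: 0.0521
grip_force: 48.4
```

```bash
cat > slots.py <<'E'
from m import *
from collections import OrderedDict
H={'blue':(95,130),'green':(40,90),'red':(0,8),'yellow':(18,36)}
E0={'green':(.623,-.1993),'blue':(.6275,-.108),'red':(.6365,.075),'yellow':(.641,.167)}
def slots(f):
    s=env.get_state(); im=grab('wrist',f); hsv=cv2.cvtColor(im,cv2.COLOR_RGB2HSV); out={}
    print('tcp',np.round(s['tcp_pos'],4),'gap',s['finger_gap'],'yaw',s['orientation'])
    for c,e in E0.items():
        u,v=map(int,wproj((*e,.036),s))
        if not(30<u<530 and 30<v<390): continue
        m=cv2.inRange(hsv,(H[c][0],110,25),(H[c][1],255,255))
        if c=='red': m|=cv2.inRange(hsv,(170,110,25),(180,255,255))
        k,l=cv2.connectedComponents(m)
        if not l[v,u]: print(c,'no seed',u,v); continue
        h=cv2.convexHull(np.vstack(cv2.findContours(np.uint8(l==l[v,u]),0,1)[0]))[:,0]
        P=np.array([wplane(*q,.036,s)[:2]*1000 for q in h],np.float32); e=cv2.minEnclosingCircle(P)
        print(c,(u,v),np.round(e[0],1),'r',round(e[1],1), cv2.boundingRect(h))
E
python3 -c "
from slots import *
slots('w2.png')"
```

```text
tcp [ 0.5226 -0.0478  0.2709] gap 0.05211945041309755 yaw [-1.03202313e-04  7.06652899e-01  7.07560190e-01  4.96910406e-04]
green no seed 354 291
blue (362, 227) [ 626.1 -110.7] r 39.7 (330, 199, 64, 60)
red (384, 68) [636.1  72.5] r 40.4 (347, 29, 75, 81)
```

View pics/w2.png

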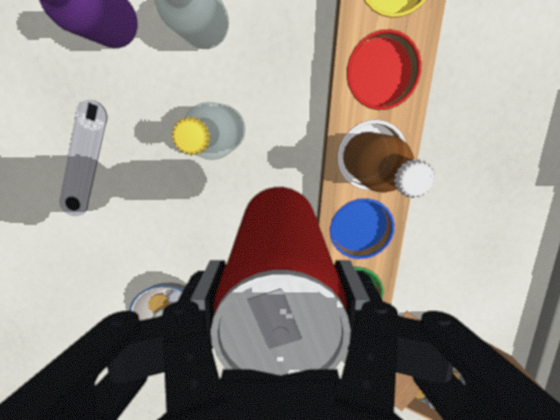

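The wrist view now puts the red slot at (636.1,72.5) mm and blue at (626.1,-110.7), matching the scene view; the earlier shift was lag while the arm was still moving. Next: over the red slot.

Emit:
servo_tool --increments '[{"grip":1,"x":12,"y":11,"z":0,"roll":0},{"grip":1,"x":28,"y":26,"z":0,"roll":0},{"grip":1,"x":31,"y":30,"z":0,"roll":0},{"grip":1,"x":30,"y":28,"z":0,"roll":0},{"grip":1,"x":19,"y":18,"z":0,"roll":0}]'

```text
clock: 4.67
tcp_pos: [0.6343, 0.0711, 0.2702]
orientation: [-0.0, 0.707, 0.707, -0.0]
wrist_force: [0.0, -0.5, -3.2]
finger_gap: 0.0516
grip_force: 48.7
```

Emit:
servo_tool --increments '[{"grip":1,"x":0,"y":0,"z":20,"roll":0},{"grip":1,"x":0,"y":0,"z":30,"roll":0},{"grip":1,"x":0,"y":0,"z":35,"roll":0},{"grip":1,"x":0,"y":0,"z":25,"roll":0},{"grip":1,"x":0,"y":0,"z":15,"roll":0}]'

```text
clock: 5.08
tcp_pos: [0.63, 0.0686, 0.1416]
orientation: [-0.002, 0.707, 0.707, -0.003]
wrist_force: [0.5, -0.1, -2.8]
finger_gap: 0.0515
grip_force: 48.8
```

```bash
python3 - <<'E'
from h import *
s=env.get_state();print(s['tcp_pos'],s['orientation'],s['finger_gap'],s['wrist_force'])
a=grab('scene','s2.png');b=grab('side','d2.png')
c=np.hstack([cv2.resize(a[180:330,240:420],(396,330)),cv2.resize(b[100:280,120:300],(330,330))]); cv2.imwrite('pics/c2.png',c[:,:,::-1])
E
```

```text
[0.63002979 0.06858841 0.14161162] [-0.00240125  0.70730352  0.70690085 -0.00267488] 0.05151927727007521 [ 0.53109512 -0.11017334 -2.77107997]
```

View pics/c2.png

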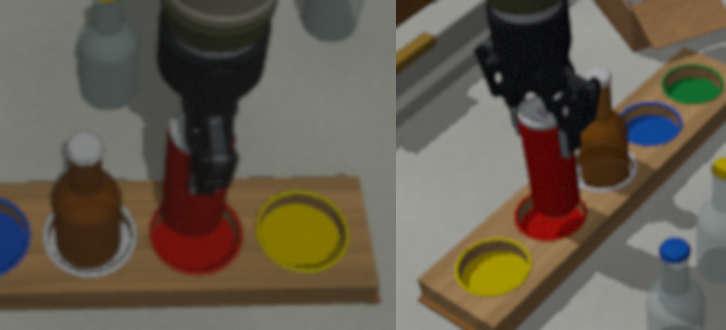

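The can hangs upright over the red slot. I'll let the arm settle, then read the pose.

Emit:
servo_tool --increments '[{"grip":1,"x":0,"y":0,"z":0,"roll":0},{"grip":1,"x":0,"y":0,"z":0,"roll":0},{"grip":1,"x":0,"y":0,"z":0,"roll":0}]'

```text
clock: 5.43
tcp_pos: [0.6341, 0.0688, 0.1482]
orientation: [0.001, 0.707, 0.707, 0.001]
wrist_force: [-0.4, 0.2, -2.0]
finger_gap: 0.0518
grip_force: 48.8
```

Emit:
servo_tool --increments '[{"grip":1,"x":3.5,"y":2,"z":3,"roll":0},{"grip":1,"x":0,"y":0,"z":10,"roll":0},{"grip":1,"x":0,"y":0,"z":12,"roll":0},{"grip":1,"x":0,"y":0,"z":10,"roll":0},{"grip":1,"x":0,"y":0,"z":4,"roll":0}]'

```text
clock: 5.85
tcp_pos: [0.6338, 0.0726, 0.1051]
orientation: [-0.001, 0.707, 0.707, -0.001]
wrist_force: [-1.0, 0.6, -3.3]
finger_gap: 0.0519
grip_force: 49.0
```

Emit:
servo_tool --increments '[{"grip":1,"x":0,"y":0,"z":0,"roll":0},{"grip":1,"x":0,"y":0,"z":0,"roll":0},{"grip":1,"x":0,"y":0,"z":0,"roll":0}]'

```text
clock: 6.1
tcp_pos: [0.6353, 0.0725, 0.1077]
orientation: [0.0, 0.707, 0.707, 0.0]
wrist_force: [0.4, -0.4, -3.0]
finger_gap: 0.052
grip_force: 48.9
```

Emit:
servo_tool --increments '[{"grip":1,"x":0,"y":0,"z":1,"roll":0},{"grip":1,"x":0,"y":0,"z":1,"roll":0},{"grip":1,"x":0,"y":0,"z":0.5,"roll":0},{"grip":1,"x":0,"y":0,"z":0.5,"roll":0},{"grip":1,"x":0,"y":0,"z":0,"roll":0}]'

```text
clock: 6.52
tcp_pos: [0.635, 0.0725, 0.1046]
orientation: [0.0, 0.707, 0.707, 0.0]
wrist_force: [-0.1, 0.4, -1.6]
finger_gap: 0.0516
grip_force: 49.1
```

Emit:
servo_tool --increments '[{"grip":1,"x":0,"y":0,"z":0.3,"roll":0},{"grip":1,"x":0,"y":0,"z":0.3,"roll":0},{"grip":1,"x":0,"y":0,"z":0,"roll":0}]'

```text
clock: 6.77
tcp_pos: [0.6351, 0.0725, 0.1045]
orientation: [0.0, 0.707, 0.707, 0.0]
wrist_force: [-2.8, 0.2, 4.4]
finger_gap: 0.0517
grip_force: 49.5
```

Contact is felt (+4.4 N against −3 hanging). Releasing and rising.

Emit:
servo_tool --increments '[{"grip":0.3,"x":0,"y":0,"z":0,"roll":0},{"grip":0.2,"x":0,"y":0,"z":0,"roll":0},{"grip":0.1,"x":0,"y":0,"z":0,"roll":0},{"grip":0,"x":0,"y":0,"z":0,"roll":0},{"grip":0,"x":0,"y":0,"z":0,"roll":0}]'

```text
clock: 7.18
tcp_pos: [0.635, 0.0725, 0.1035]
orientation: [0.0, 0.707, 0.707, -0.0]
wrist_force: [0.7, 0.2, 0.2]
finger_gap: 0.0856
grip_force: 0.0
```

Emit:
servo_tool --increments '[{"grip":0,"x":0,"y":0,"z":-5,"roll":0},{"grip":0,"x":0,"y":0,"z":-20,"roll":0},{"grip":0,"x":0,"y":0,"z":-35,"roll":0},{"grip":0,"x":0,"y":0,"z":-35,"roll":0},{"grip":0,"x":0,"y":0,"z":-30,"roll":0}]'

```text
clock: 7.6
tcp_pos: [0.635, 0.0725, 0.2311]
orientation: [0.0, 0.707, 0.707, 0.0]
wrist_force: [1.3, 0.3, -0.5]
finger_gap: 0.0856
grip_force: 0.0
```

Emit:
servo_tool --increments '[{"grip":0,"x":-12,"y":-36,"z":0,"roll":0},{"grip":0,"x":-12,"y":-37,"z":0,"roll":0},{"grip":0,"x":-12,"y":-37,"z":0,"roll":0},{"grip":0,"x":-12,"y":-37,"z":0,"roll":0},{"grip":0,"x":-13.5,"y":-37,"z":0,"roll":0}]'

```text
clock: 8.02
tcp_pos: [0.4492, 0.011, 0.2289]
orientation: [0.0, 0.707, 0.707, 0.0]
wrist_force: [0.2, -0.6, 0.1]
finger_gap: 0.0855
grip_force: 0.0
```

Emit:
servo_tool --increments '[{"grip":0,"x":0,"y":0,"z":0,"roll":0},{"grip":0,"x":0,"y":0,"z":0,"roll":0},{"grip":0,"x":0,"y":0,"z":0,"roll":0}]'

```text
clock: 8.27
tcp_pos: [0.4517, 0.0109, 0.2296]
orientation: [0.001, 0.707, 0.707, 0.001]
wrist_force: [0.0, -0.4, -0.7]
finger_gap: 0.0857
grip_force: 0.0
```

```bash
python3 - <<'E'
from slots import *
slots('w3.png')
s=env.get_state(); im=cv2.imread('pics/w3.png')[:,:,::-1].copy()
for c,e in (('yellow',(.451,.011)),('blue',(.436,.128))):
    print(c,wproj((*e,.151),s)); 
    for a,st in blobs(im,c,100): print('  ',a,st,np.round(wplane(*a,.152,s),4))
print(wproj((.6363,.073,.151),s))
E
```

```text
tcp [0.4517 0.0109 0.2296] gap 0.08572070998958847 yaw [0.00108185 0.70746975 0.70674233 0.00081433]
green no seed 414 349
blue (427, 285) [ 626.2 -110.3] r 39.7 (398, 257, 62, 57)
red (460, 124) [660.7  71.1] r 65.7 (420, 85, 129, 84)
yellow (np.float64(276.8394613932645), np.float64(221.93538160897637))
   (np.float64(483.3), np.float64(31.7)) (np.int32(438), np.int32(0), np.int32(87), np.int32(73), np.int32(2087)) [0.578  0.1344 0.152 ]
   (np.float64(278.4), np.float64(221.1)) (np.int32(260), np.int32(203), np.int32(38), np.int32(37), np.int32(1076)) [0.4521 0.012  0.152 ]
blue (np.float64(252.0865778047025), np.float64(43.68167448787642))
   (np.float64(88.8), np.float64(42.6)) (np.int32(64), np.int32(17), np.int32(51), np.int32(52), np.int32(1969)) [0.3353 0.1284 0.152 ]
   (np.float64(254.4), np.float64(43.8)) (np.int32(232), np.int32(18), np.int32(46), np.int32(52), np.int32(1781)) [0.4375 0.1277 0.152 ]
   (np.float64(428.8), np.float64(277.5)) (np.int32(398), np.int32(257), np.int32(62), np.int32(57), np.int32(1651)) [ 0.5677 -0.0339  0.152 ]
(np.float64(551.7706677577742), np.float64(134.4220769179654))
```

View pics/w3.png

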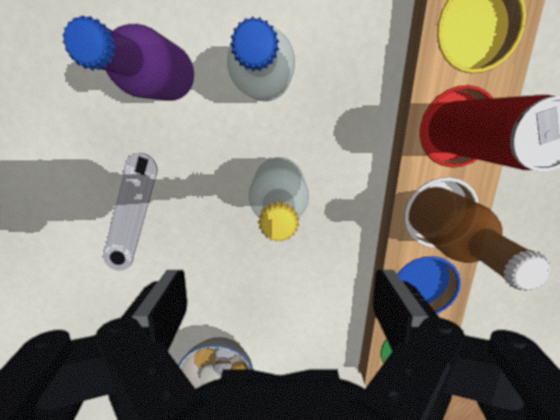

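The wrist view confirms the can standing in the red slot and the yellow cap right under the tool at (278,221), giving (0.452,0.012). Descending onto the yellow neck.

Emit:
servo_tool --increments '[{"grip":0,"x":1,"y":0,"z":30,"roll":0},{"grip":0,"x":0,"y":0,"z":33,"roll":0},{"grip":0,"x":0,"y":0,"z":30,"roll":0},{"grip":0,"x":0,"y":0,"z":20,"roll":0},{"grip":0,"x":0,"y":0,"z":12,"roll":0}]'

```text
clock: 8.73
tcp_pos: [0.4508, 0.0126, 0.1009]
orientation: [-0.001, 0.707, 0.707, -0.001]
wrist_force: [0.0, 0.6, -0.4]
finger_gap: 0.0855
grip_force: 0.0
```

Emit:
servo_tool --increments '[{"grip":0.3,"x":0,"y":0,"z":0,"roll":0},{"grip":0.5,"x":0,"y":0,"z":0,"roll":0},{"grip":1,"x":0,"y":0,"z":0,"roll":0},{"grip":1,"x":0,"y":0,"z":0,"roll":0},{"grip":1,"x":0,"y":0,"z":0,"roll":0}]' --grip_force 60

```text
clock: 9.15
tcp_pos: [0.452, 0.012, 0.1048]
orientation: [0.001, 0.707, 0.707, 0.001]
wrist_force: [-9.9, 0.2, 20.7]
finger_gap: 0.0257
grip_force: 60.2
```

Emit:
servo_tool --increments '[{"grip":1,"x":0,"y":0,"z":0,"roll":0},{"grip":1,"x":0,"y":0,"z":0,"roll":0},{"grip":1,"x":0,"y":0,"z":0,"roll":0},{"grip":1,"x":0,"y":0,"z":0,"roll":0}]'

```text
clock: 9.48
tcp_pos: [0.4515, 0.012, 0.1049]
orientation: [0.001, 0.707, 0.707, 0.001]
wrist_force: [-1.8, -0.6, 5.0]
finger_gap: 0.0257
grip_force: 58.8
```

Emit:
servo_tool --increments '[{"grip":1,"x":0,"y":0,"z":-10,"roll":0},{"grip":1,"x":0,"y":0,"z":-25,"roll":0},{"grip":1,"x":0,"y":0,"z":-35,"roll":0},{"grip":1,"x":0,"y":0,"z":-40,"roll":0},{"grip":1,"x":0,"y":0,"z":-35,"roll":0}]'

```text
clock: 9.9
tcp_pos: [0.4504, 0.0122, 0.2506]
orientation: [0.0, 0.707, 0.707, 0.0]
wrist_force: [1.3, -0.3, -2.2]
finger_gap: 0.0254
grip_force: 59.6
```

Emit:
servo_tool --increments '[{"grip":1,"x":4,"y":5,"z":-25,"roll":0},{"grip":1,"x":11,"y":14,"z":-12,"roll":0},{"grip":1,"x":18,"y":22,"z":0,"roll":0},{"grip":1,"x":22,"y":27,"z":0,"roll":0},{"grip":1,"x":25,"y":30,"z":0,"roll":0}]'

```text
clock: 10.32
tcp_pos: [0.5496, 0.0924, 0.2866]
orientation: [0.001, 0.708, 0.706, 0.0]
wrist_force: [0.7, -0.3, -2.1]
finger_gap: 0.0258
grip_force: 59.7
```

Emit:
servo_tool --increments '[{"grip":1,"x":25,"y":31,"z":0,"roll":0},{"grip":1,"x":22,"y":28,"z":0,"roll":0},{"grip":1,"x":16,"y":20,"z":0,"roll":0},{"grip":1,"x":10,"y":12,"z":0,"roll":0},{"grip":1,"x":0,"y":0,"z":0,"roll":0}]'

```text
clock: 10.73
tcp_pos: [0.6419, 0.1673, 0.2834]
orientation: [-0.001, 0.707, 0.708, -0.0]
wrist_force: [-0.3, -0.2, -2.6]
finger_gap: 0.026
grip_force: 59.9
```

Emit:
servo_tool --increments '[{"grip":1,"x":0,"y":0,"z":15,"roll":0},{"grip":1,"x":0,"y":0,"z":30,"roll":0},{"grip":1,"x":0,"y":0,"z":30,"roll":0},{"grip":1,"x":0,"y":0,"z":25,"roll":0},{"grip":1,"x":0,"y":0,"z":15,"roll":0}]'

```text
clock: 11.15
tcp_pos: [0.6376, 0.1643, 0.167]
orientation: [-0.002, 0.707, 0.707, -0.002]
wrist_force: [1.2, 0.2, -2.2]
finger_gap: 0.0257
grip_force: 59.9
```

Emit:
servo_tool --increments '[{"grip":1,"x":0,"y":0,"z":8,"roll":0},{"grip":1,"x":0,"y":0,"z":0,"roll":0},{"grip":1,"x":0,"y":0,"z":0,"roll":0},{"grip":1,"x":0,"y":0,"z":0,"roll":0}]'

```text
clock: 11.48
tcp_pos: [0.6409, 0.165, 0.1644]
orientation: [0.001, 0.707, 0.707, 0.001]
wrist_force: [0.7, -0.9, -2.6]
finger_gap: 0.0261
grip_force: 59.9
```

```bash
python3 - <<'E'
from h import *
s=env.get_state();print(s['tcp_pos'],s['orientation'],s['finger_gap'],s['wrist_force'])
a=grab('scene','s3.png');b=grab('side','d3.png')
c=np.hstack([cv2.resize(a[180:330,240:420],(396,330)),cv2.resize(b[100:280,120:300],(330,330))]); cv2.imwrite('pics/c3.png',c[:,:,::-1])
E
```

```text
[0.64088846 0.16496159 0.16442272] [0.00086448 0.70736057 0.70685165 0.00100795] 0.026142602692872503 [ 0.67113434 -0.89831574 -2.64329376]
```

View pics/c3.png

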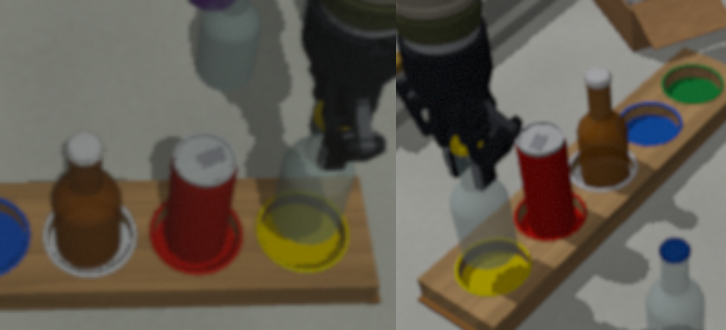

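The yellow bottle hangs upright over the yellow slot, and the can stands in red. Lowering.

Emit:
servo_tool --increments '[{"grip":1,"x":0,"y":0,"z":5,"roll":0},{"grip":1,"x":0,"y":0,"z":11,"roll":0},{"grip":1,"x":0,"y":0,"z":11,"roll":0},{"grip":1,"x":0,"y":0,"z":8,"roll":0},{"grip":1,"x":0,"y":0,"z":3,"roll":0}]'

```text
clock: 12.0
tcp_pos: [0.6385, 0.1648, 0.122]
orientation: [-0.001, 0.707, 0.707, -0.002]
wrist_force: [-3.7, -0.3, 15.0]
finger_gap: 0.0258
grip_force: 61.8
```

Emit:
servo_tool --increments '[{"grip":1,"x":0,"y":0,"z":0,"roll":0},{"grip":1,"x":0,"y":0,"z":1,"roll":0},{"grip":1,"x":0,"y":0,"z":1,"roll":0},{"grip":1,"x":0,"y":0,"z":0,"roll":0}]'

```text
clock: 12.33
tcp_pos: [0.6402, 0.165, 0.1227]
orientation: [0.0, 0.707, 0.707, 0.0]
wrist_force: [0.8, -0.1, -2.5]
finger_gap: 0.0255
grip_force: 60.3
```

Emit:
servo_tool --increments '[{"grip":1,"x":0,"y":0,"z":0.7,"roll":0},{"grip":1,"x":0,"y":0,"z":0.7,"roll":0},{"grip":1,"x":0,"y":0,"z":0,"roll":0}]'

```text
clock: 12.58
tcp_pos: [0.6403, 0.1651, 0.122]
orientation: [0.0, 0.707, 0.707, 0.0]
wrist_force: [-1.8, -0.4, 1.0]
finger_gap: 0.0256
grip_force: 60.7
```

Emit:
servo_tool --increments '[{"grip":0.6,"x":0,"y":0,"z":0.3,"roll":0},{"grip":0.4,"x":0,"y":0,"z":0,"roll":0},{"grip":0.2,"x":0,"y":0,"z":0,"roll":0},{"grip":0,"x":0,"y":0,"z":0,"roll":0},{"grip":0,"x":0,"y":0,"z":0,"roll":0}]'

```text
clock: 13.0
tcp_pos: [0.6401, 0.165, 0.1211]
orientation: [0.0, 0.707, 0.707, 0.0]
wrist_force: [0.2, -0.2, -0.5]
finger_gap: 0.0807
grip_force: 0.0
```

Emit:
servo_tool --increments '[{"grip":0,"x":0,"y":0,"z":0,"roll":0},{"grip":0,"x":0,"y":0,"z":-20,"roll":0},{"grip":0,"x":0,"y":0,"z":-30,"roll":0},{"grip":0,"x":0,"y":0,"z":-35,"roll":0},{"grip":0,"x":0,"y":0,"z":-25,"roll":0}]'

```text
clock: 13.42
tcp_pos: [0.6403, 0.1651, 0.2337]
orientation: [0.001, 0.707, 0.707, 0.001]
wrist_force: [0.6, -0.0, 0.5]
finger_gap: 0.0853
grip_force: 0.0
```

Emit:
servo_tool --increments '[{"grip":0,"x":-6,"y":-35,"z":0,"roll":0},{"grip":0,"x":-7,"y":-40,"z":0,"roll":0},{"grip":0,"x":-7,"y":-40,"z":0,"roll":0},{"grip":0,"x":-7,"y":-40,"z":0,"roll":0},{"grip":0,"x":-7,"y":-35,"z":0,"roll":0}]'

```text
clock: 13.83
tcp_pos: [0.4474, 0.1308, 0.2308]
orientation: [-0.0, 0.707, 0.707, -0.0]
wrist_force: [0.2, -0.3, 0.4]
finger_gap: 0.085
grip_force: 0.0
```

Emit:
servo_tool --increments '[{"grip":0,"x":-3,"y":-13.5,"z":0,"roll":0},{"grip":0,"x":0,"y":0,"z":0,"roll":0},{"grip":0,"x":0,"y":0,"z":0,"roll":0},{"grip":0,"x":0,"y":0,"z":0,"roll":0}]'

```text
clock: 14.17
tcp_pos: [0.4378, 0.1283, 0.2314]
orientation: [0.001, 0.707, 0.707, 0.001]
wrist_force: [-0.5, -1.0, 0.8]
finger_gap: 0.0857
grip_force: 0.0
```

```bash
python3 - <<'E'
from slots import *
slots('w4.png')
s=env.get_state(); im=cv2.imread('pics/w4.png')[:,:,::-1].copy()
for c,e in (('blue',(.437,.128)),('green',(.383,.245)),('yellow',(.64,.165))):
    print(c,wproj((*e,.151),s)); 
    for a,st in blobs(im,c,100): print('  ',np.round(a),st[4],np.round(wplane(*a,.152,s),4))
E
```

```text
tcp [0.4378 0.1283 0.2314] gap 0.08570037910150931 yaw [6.57955854e-04 7.07355869e-01 7.06856905e-01 7.46852895e-04]
blue no seed 425 365
red (455, 232) [666.2  53.5] r 76.7 (418, 200, 125, 103)
yellow no seed 473 150
blue (np.float64(277.35037674366), np.float64(221.52379124196997))
   [137. 219.] 1143 [0.3349 0.1302 0.152 ]
   [277. 220.] 1063 [0.4369 0.1295 0.152 ]
green (np.float64(190.63720136323093), np.float64(44.777349624689435))
   [191.  49.] 925 [0.3834 0.2425 0.152 ]
yellow (np.float64(566.6861377716432), np.float64(171.25616469054762))
   [461. 145.] 773 [0.562  0.1832 0.152 ]
```

View pics/w4.png

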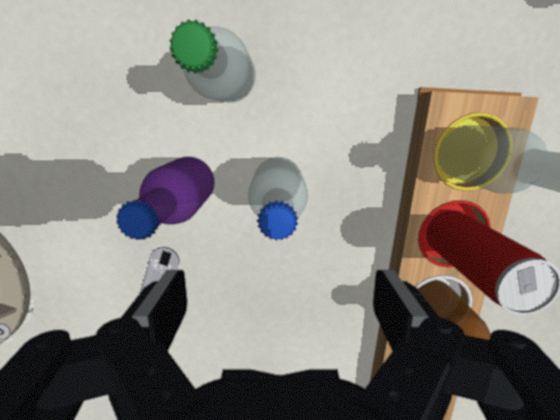

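The clear blue-capped bottle is under the tool (cap at (277,220), clear body), with the purple one 102 mm to its side at (137,219). Yellow stands in its slot. Descend, grip and lift.

Emit:
servo_tool --increments '[{"grip":0,"x":0.5,"y":-0.5,"z":30,"roll":0},{"grip":0,"x":0,"y":0,"z":33,"roll":0},{"grip":0,"x":0,"y":0,"z":31,"roll":0},{"grip":0,"x":0,"y":0,"z":20,"roll":0},{"grip":0,"x":0,"y":0,"z":12,"roll":0}]'

```text
clock: 14.63
tcp_pos: [0.4354, 0.1286, 0.1018]
orientation: [-0.001, 0.707, 0.707, -0.002]
wrist_force: [-0.1, 0.4, -0.5]
finger_gap: 0.0855
grip_force: 0.0
```

Emit:
servo_tool --increments '[{"grip":0.3,"x":0,"y":0,"z":0,"roll":0},{"grip":0.5,"x":0,"y":0,"z":0,"roll":0},{"grip":1,"x":0,"y":0,"z":0,"roll":0},{"grip":1,"x":0,"y":0,"z":0,"roll":0},{"grip":1,"x":0,"y":0,"z":0,"roll":0}]' --grip_force 60

```text
clock: 15.05
tcp_pos: [0.437, 0.1288, 0.1061]
orientation: [0.001, 0.707, 0.707, 0.001]
wrist_force: [-8.6, 1.0, 20.5]
finger_gap: 0.0263
grip_force: 60.5
```

Emit:
servo_tool --increments '[{"grip":1,"x":0,"y":0,"z":0,"roll":0},{"grip":1,"x":0,"y":0,"z":0,"roll":0},{"grip":1,"x":0,"y":0,"z":0,"roll":0},{"grip":1,"x":0,"y":0,"z":0,"roll":0}]'

```text
clock: 15.38
tcp_pos: [0.4365, 0.1288, 0.1061]
orientation: [0.001, 0.707, 0.707, 0.001]
wrist_force: [-2.2, -0.0, 5.7]
finger_gap: 0.026
grip_force: 58.8
```

Emit:
servo_tool --increments '[{"grip":1,"x":0,"y":0,"z":-10,"roll":0},{"grip":1,"x":0,"y":0,"z":-25,"roll":0},{"grip":1,"x":0,"y":0,"z":-35,"roll":0},{"grip":1,"x":0,"y":0,"z":-40,"roll":0},{"grip":1,"x":0,"y":0,"z":-35,"roll":0}]'

```text
clock: 15.8
tcp_pos: [0.4353, 0.1286, 0.2516]
orientation: [-0.0, 0.707, 0.707, -0.0]
wrist_force: [0.8, 0.5, -4.2]
finger_gap: 0.0256
grip_force: 59.9
```

Emit:
servo_tool --increments '[{"grip":1,"x":0,"y":0,"z":-25,"roll":0},{"grip":1,"x":0,"y":0,"z":-18,"roll":0},{"grip":1,"x":0,"y":0,"z":0,"roll":0},{"grip":1,"x":0,"y":0,"z":0,"roll":0}]'

```text
clock: 16.13
tcp_pos: [0.4363, 0.1287, 0.2931]
orientation: [0.001, 0.707, 0.707, 0.001]
wrist_force: [-0.4, -0.2, -5.9]
finger_gap: 0.0257
grip_force: 60.0
```

Emit:
servo_tool --increments '[{"grip":1,"x":-8,"y":6,"z":0,"roll":0},{"grip":1,"x":-16,"y":13,"z":0,"roll":0},{"grip":1,"x":-24,"y":19,"z":0,"roll":0},{"grip":1,"x":-30,"y":24,"z":0,"roll":0},{"grip":1,"x":-30,"y":24,"z":0,"roll":0}]'

```text
clock: 16.55
tcp_pos: [0.5218, 0.0193, 0.2907]
orientation: [-0.001, 0.707, 0.707, -0.001]
wrist_force: [0.3, 0.2, -3.9]
finger_gap: 0.0258
grip_force: 59.9
```

Emit:
servo_tool --increments '[{"grip":1,"x":-30,"y":24,"z":0,"roll":0},{"grip":1,"x":-30,"y":24,"z":0,"roll":0},{"grip":1,"x":-27,"y":21,"z":0,"roll":0},{"grip":1,"x":-22,"y":18,"z":0,"roll":0},{"grip":1,"x":-14,"y":11,"z":0,"roll":0}]'

```text
clock: 16.97
tcp_pos: [0.6208, -0.1061, 0.289]
orientation: [-0.002, 0.708, 0.706, -0.001]
wrist_force: [0.7, -0.4, -3.5]
finger_gap: 0.0258
grip_force: 59.9
```

Emit:
servo_tool --increments '[{"grip":1,"x":-8,"y":6,"z":0,"roll":0},{"grip":1,"x":0,"y":0,"z":0,"roll":0},{"grip":1,"x":0,"y":0,"z":0,"roll":0},{"grip":1,"x":0,"y":0,"z":0,"roll":0}]'

```text
clock: 17.3
tcp_pos: [0.6249, -0.1095, 0.2923]
orientation: [-0.001, 0.707, 0.707, -0.0]
wrist_force: [-0.0, -0.3, -4.3]
finger_gap: 0.0257
grip_force: 59.9
```

Emit:
servo_tool --increments '[{"grip":1,"x":0,"y":0,"z":15,"roll":0},{"grip":1,"x":0,"y":0,"z":30,"roll":0},{"grip":1,"x":0,"y":0,"z":35,"roll":0},{"grip":1,"x":0,"y":0,"z":25,"roll":0},{"grip":1,"x":0,"y":0,"z":15,"roll":0}]'

```text
clock: 17.72
tcp_pos: [0.6232, -0.1082, 0.17]
orientation: [-0.002, 0.707, 0.708, -0.001]
wrist_force: [-0.7, 0.0, -4.2]
finger_gap: 0.026
grip_force: 59.8
```

Emit:
servo_tool --increments '[{"grip":1,"x":0,"y":0,"z":8,"roll":0},{"grip":1,"x":0,"y":0,"z":0,"roll":0},{"grip":1,"x":0,"y":0,"z":0,"roll":0},{"grip":1,"x":0,"y":0,"z":0,"roll":0}]'

```text
clock: 18.05
tcp_pos: [0.6268, -0.1103, 0.167]
orientation: [0.001, 0.707, 0.707, 0.001]
wrist_force: [-0.4, -0.0, -3.2]
finger_gap: 0.0259
grip_force: 59.9
```

```bash
python3 - <<'E'
from h import *
s=env.get_state();print(s['tcp_pos'],s['orientation'],s['finger_gap'],s['wrist_force'])
a=grab('scene','s4.png');b=grab('side','d4.png')
c=np.hstack([cv2.resize(a[180:330,150:330],(396,330)),cv2.resize(b[60:240,160:340],(330,330))]); cv2.imwrite('pics/c4.png',c[:,:,::-1])
E
```

```text
[ 0.62677528 -0.11028187  0.16703991] [0.00142012 0.7070521  0.70715966 0.00072396] 0.025932312322757885 [-0.43931982 -0.02630238 -3.18317888]
```

View pics/c4.png

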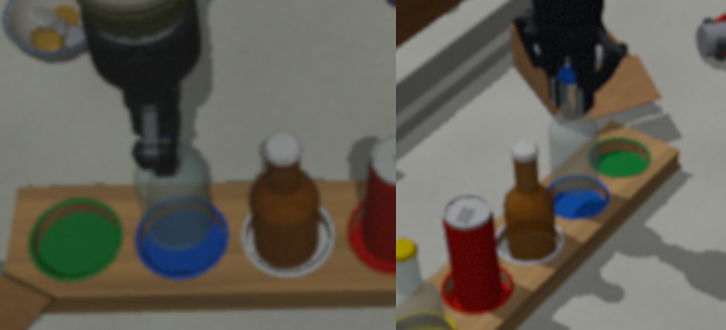

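The blue bottle hangs upright over the blue slot, with 44 mm left to go.

Emit:
servo_tool --increments '[{"grip":1,"x":0,"y":0,"z":5,"roll":0},{"grip":1,"x":0,"y":0,"z":11,"roll":0},{"grip":1,"x":0,"y":0,"z":11,"roll":0},{"grip":1,"x":0,"y":0,"z":7,"roll":0},{"grip":1,"x":0,"y":0,"z":3,"roll":0}]'

```text
clock: 18.57
tcp_pos: [0.6244, -0.1101, 0.1253]
orientation: [-0.002, 0.707, 0.707, -0.001]
wrist_force: [-0.6, 0.9, -4.1]
finger_gap: 0.0258
grip_force: 60.1
```

Emit:
servo_tool --increments '[{"grip":1,"x":0,"y":0,"z":1,"roll":0},{"grip":1,"x":0,"y":0,"z":1,"roll":0},{"grip":1,"x":0,"y":0,"z":1,"roll":0},{"grip":1,"x":0,"y":0,"z":0,"roll":0}]'

```text
clock: 18.9
tcp_pos: [0.6261, -0.1106, 0.1252]
orientation: [0.0, 0.707, 0.707, 0.0]
wrist_force: [0.5, 0.2, -4.3]
finger_gap: 0.0257
grip_force: 60.1
```

Emit:
servo_tool --increments '[{"grip":1,"x":0,"y":0,"z":0.7,"roll":0},{"grip":1,"x":0,"y":0,"z":0.7,"roll":0},{"grip":1,"x":0,"y":0,"z":0.7,"roll":0},{"grip":1,"x":0,"y":0,"z":0,"roll":0}]'

```text
clock: 19.23
tcp_pos: [0.626, -0.1105, 0.1232]
orientation: [0.0, 0.707, 0.707, 0.0]
wrist_force: [0.8, -0.3, -2.3]
finger_gap: 0.0261
grip_force: 60.4
```

Emit:
servo_tool --increments '[{"grip":1,"x":0,"y":0,"z":0.5,"roll":0},{"grip":1,"x":0,"y":0,"z":0.3,"roll":0},{"grip":1,"x":0,"y":0,"z":0,"roll":0},{"grip":1,"x":0,"y":0,"z":0,"roll":0}]'

```text
clock: 19.57
tcp_pos: [0.6261, -0.1106, 0.1232]
orientation: [0.001, 0.707, 0.707, 0.0]
wrist_force: [-3.3, 0.7, 5.7]
finger_gap: 0.026
grip_force: 60.9
```

Seated. Release, rise, and go to the green bottle.

Emit:
servo_tool --increments '[{"grip":0.6,"x":0,"y":0,"z":0,"roll":0},{"grip":0.4,"x":0,"y":0,"z":0,"roll":0},{"grip":0.2,"x":0,"y":0,"z":0,"roll":0},{"grip":0,"x":0,"y":0,"z":0,"roll":0},{"grip":0,"x":0,"y":0,"z":0,"roll":0}]'

```text
clock: 19.98
tcp_pos: [0.6259, -0.1105, 0.1219]
orientation: [-0.0, 0.707, 0.707, -0.0]
wrist_force: [-0.0, 0.6, 0.3]
finger_gap: 0.0803
grip_force: 0.0
```

Emit:
servo_tool --increments '[{"grip":0,"x":0,"y":0,"z":0,"roll":0},{"grip":0,"x":0,"y":0,"z":-20,"roll":0},{"grip":0,"x":0,"y":0,"z":-30,"roll":0},{"grip":0,"x":0,"y":0,"z":-35,"roll":0},{"grip":0,"x":0,"y":0,"z":-25,"roll":0}]'

```text
clock: 20.4
tcp_pos: [0.6262, -0.1105, 0.2346]
orientation: [0.001, 0.707, 0.707, 0.0]
wrist_force: [-0.6, 0.4, 0.2]
finger_gap: 0.0854
grip_force: 0.0
```

Emit:
servo_tool --increments '[{"grip":0,"x":25,"y":-17,"z":0,"roll":0},{"grip":0,"x":32,"y":-22,"z":0,"roll":0},{"grip":0,"x":32,"y":-22,"z":0,"roll":0},{"grip":0,"x":32,"y":-22,"z":0,"roll":0},{"grip":0,"x":32,"y":-22,"z":0,"roll":0}]'

```text
clock: 20.82
tcp_pos: [0.5198, 0.0437, 0.232]
orientation: [0.0, 0.708, 0.707, 0.0]
wrist_force: [-0.0, 1.0, -0.6]
finger_gap: 0.0853
grip_force: 0.0
```

Emit:
servo_tool --increments '[{"grip":0,"x":32,"y":-22,"z":0,"roll":0},{"grip":0,"x":32,"y":-22,"z":0,"roll":0},{"grip":0,"x":32,"y":-22,"z":0,"roll":0},{"grip":0,"x":32,"y":-22,"z":0,"roll":0},{"grip":0,"x":32,"y":-22,"z":0,"roll":0}]'

```text
clock: 21.23
tcp_pos: [0.4098, 0.2039, 0.2323]
orientation: [0.0, 0.707, 0.707, 0.0]
wrist_force: [-0.0, 0.5, 0.1]
finger_gap: 0.0854
grip_force: 0.0
```

Emit:
servo_tool --increments '[{"grip":0,"x":26,"y":-17,"z":0,"roll":0},{"grip":0,"x":16,"y":-10.5,"z":0,"roll":0},{"grip":0,"x":0,"y":0,"z":0,"roll":0},{"grip":0,"x":0,"y":0,"z":0,"roll":0},{"grip":0,"x":0,"y":0,"z":0,"roll":0}]'

```text
clock: 21.65
tcp_pos: [0.384, 0.2444, 0.2321]
orientation: [0.0, 0.707, 0.707, 0.0]
wrist_force: [0.4, -0.9, -0.3]
finger_gap: 0.0853
grip_force: 0.0
```

```bash
python3 - <<'E'
from m import *
s=env.get_state(); print(s['tcp_pos'],s['joint_pos']); im=grab('wrist','w5.png')
print(wproj((.3835,.244,.151),s))
for a,st in blobs(im,'green',100): print('  ',np.round(a),st[4],np.round(wplane(*a,.152,s),4))
a=grab('scene','s5.png')
cv2.imwrite('pics/c5.png',np.hstack([cv2.resize(im,(400,300)),cv2.resize(a,(400,300))])[:,:,::-1])
E
```

```text
[0.38396999 0.24438109 0.23212539] [ 3.90483530e-01  8.09114787e-02 -2.41897933e-01  1.24754794e+00
 -5.57336384e-04  1.96171617e+00]
(np.float64(278.1260763899929), np.float64(221.20656974596628))
   [278. 220.] 795 [0.3836 0.2452 0.152 ]
```

View pics/c5.png

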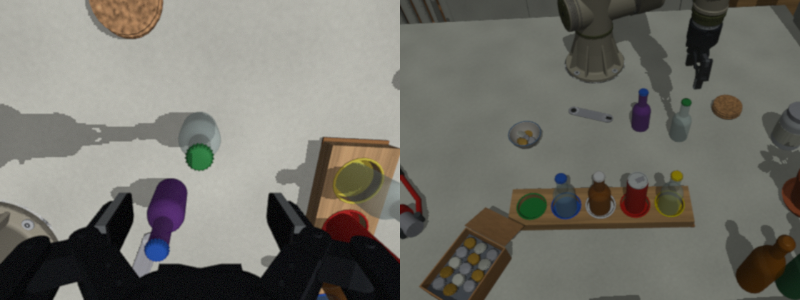

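Wrist and scene views: the green cap is centred under the tool at (278,220), and blue, white, red and yellow all stand in the rack. Descend, grip, lift.

Emit:
servo_tool --increments '[{"grip":0,"x":0.5,"y":0,"z":30,"roll":0},{"grip":0,"x":0,"y":0,"z":33,"roll":0},{"grip":0,"x":0,"y":0,"z":31,"roll":0},{"grip":0,"x":0,"y":0,"z":20,"roll":0},{"grip":0,"x":0,"y":0,"z":13,"roll":0}]'

```text
clock: 22.17
tcp_pos: [0.3828, 0.2434, 0.1024]
orientation: [-0.001, 0.708, 0.706, -0.002]
wrist_force: [0.4, -0.4, 0.2]
finger_gap: 0.0856
grip_force: 0.0
```

Emit:
servo_tool --increments '[{"grip":0.3,"x":0,"y":0,"z":0,"roll":0},{"grip":0.5,"x":0,"y":0,"z":0,"roll":0},{"grip":1,"x":0,"y":0,"z":0,"roll":0},{"grip":1,"x":0,"y":0,"z":0,"roll":0},{"grip":1,"x":0,"y":0,"z":0,"roll":0}]' --grip_force 60

```text
clock: 22.58
tcp_pos: [0.3845, 0.2454, 0.1063]
orientation: [0.0, 0.707, 0.707, 0.001]
wrist_force: [-11.4, 0.3, 20.6]
finger_gap: 0.0258
grip_force: 60.5
```

Emit:
servo_tool --increments '[{"grip":1,"x":0,"y":0,"z":0,"roll":0},{"grip":1,"x":0,"y":0,"z":0,"roll":0},{"grip":1,"x":0,"y":0,"z":0,"roll":0},{"grip":1,"x":0,"y":0,"z":0,"roll":0}]'

```text
clock: 22.92
tcp_pos: [0.384, 0.2455, 0.1064]
orientation: [0.0, 0.707, 0.707, 0.001]
wrist_force: [-1.7, 0.2, 5.9]
finger_gap: 0.026
grip_force: 58.7
```

Emit:
servo_tool --increments '[{"grip":1,"x":0,"y":0,"z":-10,"roll":0},{"grip":1,"x":0,"y":0,"z":-25,"roll":0},{"grip":1,"x":0,"y":0,"z":-35,"roll":0},{"grip":1,"x":0,"y":0,"z":-40,"roll":0},{"grip":1,"x":0,"y":0,"z":-40,"roll":0}]'

```text
clock: 23.33
tcp_pos: [0.3824, 0.2448, 0.256]
orientation: [-0.0, 0.707, 0.707, -0.001]
wrist_force: [2.0, 0.9, -4.9]
finger_gap: 0.0257
grip_force: 59.9
```

Emit:
servo_tool --increments '[{"grip":1,"x":0,"y":0,"z":-27,"roll":0},{"grip":1,"x":0,"y":0,"z":-18,"roll":0},{"grip":1,"x":0,"y":0,"z":0,"roll":0},{"grip":1,"x":0,"y":0,"z":0,"roll":0}]'

```text
clock: 23.67
tcp_pos: [0.3839, 0.2453, 0.3002]
orientation: [0.0, 0.707, 0.707, 0.001]
wrist_force: [-0.8, -0.4, -5.0]
finger_gap: 0.0259
grip_force: 60.0
```

Emit:
servo_tool --increments '[{"grip":1,"x":-8,"y":4,"z":0,"roll":0},{"grip":1,"x":-18,"y":10,"z":0,"roll":0},{"grip":1,"x":-26,"y":14,"z":0,"roll":0},{"grip":1,"x":-33,"y":18,"z":0,"roll":0},{"grip":1,"x":-35,"y":19,"z":0,"roll":0}]'

```text
clock: 24.08
tcp_pos: [0.4476, 0.1238, 0.2977]
orientation: [-0.001, 0.707, 0.708, -0.002]
wrist_force: [-0.1, 0.6, -3.3]
finger_gap: 0.0258
grip_force: 60.0
```

Emit:
servo_tool --increments '[{"grip":1,"x":-36,"y":19,"z":0,"roll":0},{"grip":1,"x":-36,"y":19,"z":0,"roll":0},{"grip":1,"x":-36,"y":19,"z":0,"roll":0},{"grip":1,"x":-36,"y":19,"z":0,"roll":0},{"grip":1,"x":-36,"y":19,"z":0,"roll":0}]'

```text
clock: 24.5
tcp_pos: [0.5427, -0.0574, 0.2974]
orientation: [-0.002, 0.707, 0.707, -0.001]
wrist_force: [1.1, 0.8, -4.2]
finger_gap: 0.026
grip_force: 59.9
```

Emit:
servo_tool --increments '[{"grip":1,"x":-36,"y":19,"z":0,"roll":0},{"grip":1,"x":-34,"y":18,"z":0,"roll":0},{"grip":1,"x":-30,"y":16,"z":0,"roll":0},{"grip":1,"x":-24,"y":13,"z":0,"roll":0},{"grip":1,"x":-15,"y":8,"z":0,"roll":0}]'

```text
clock: 24.92
tcp_pos: [0.6171, -0.1978, 0.2959]
orientation: [-0.002, 0.708, 0.706, -0.001]
wrist_force: [0.5, 0.2, -4.1]
finger_gap: 0.0255
grip_force: 59.9
```

Emit:
servo_tool --increments '[{"grip":1,"x":-7.8,"y":4.6,"z":0,"roll":0},{"grip":1,"x":0,"y":0,"z":0,"roll":0},{"grip":1,"x":0,"y":0,"z":0,"roll":0},{"grip":1,"x":0,"y":0,"z":0,"roll":0}]'

```text
clock: 25.25
tcp_pos: [0.6211, -0.2006, 0.2995]
orientation: [-0.001, 0.707, 0.707, -0.0]
wrist_force: [0.2, -0.0, -4.1]
finger_gap: 0.0257
grip_force: 59.9
```

Emit:
servo_tool --increments '[{"grip":1,"x":0,"y":0,"z":15,"roll":0},{"grip":1,"x":0,"y":0,"z":30,"roll":0},{"grip":1,"x":0,"y":0,"z":35,"roll":0},{"grip":1,"x":0,"y":0,"z":28,"roll":0},{"grip":1,"x":0,"y":0,"z":17,"roll":0}]'

```text
clock: 25.67
tcp_pos: [0.6197, -0.1991, 0.172]
orientation: [-0.002, 0.707, 0.708, -0.001]
wrist_force: [-0.2, 0.4, -4.8]
finger_gap: 0.0256
grip_force: 59.8
```

Emit:
servo_tool --increments '[{"grip":1,"x":0,"y":0,"z":8,"roll":0},{"grip":1,"x":0,"y":0,"z":0,"roll":0},{"grip":1,"x":0,"y":0,"z":0,"roll":0},{"grip":1,"x":0,"y":0,"z":0,"roll":0}]'

```text
clock: 26.0
tcp_pos: [0.6229, -0.2017, 0.1694]
orientation: [0.002, 0.707, 0.707, 0.001]
wrist_force: [-0.7, -0.4, -3.7]
finger_gap: 0.0259
grip_force: 59.9
```

```bash
python3 - <<'E'
from h import *
s=env.get_state();print(s['tcp_pos'],s['orientation'],s['finger_gap'],s['wrist_force'])
a=grab('scene','s6.png');b=grab('side','d6.png')
c=np.hstack([cv2.resize(a[180:330,120:300],(396,330)),cv2.resize(b[60:240,160:340],(330,330))]); cv2.imwrite('pics/c6.png',c[:,:,::-1])
E
```

```text
[ 0.62294093 -0.20174239  0.16941618] [1.68651476e-03 7.07049326e-01 7.07161991e-01 5.70596643e-04] 0.02592187381309207 [-0.67816282 -0.41072995 -3.66834674]
```

View pics/c6.png

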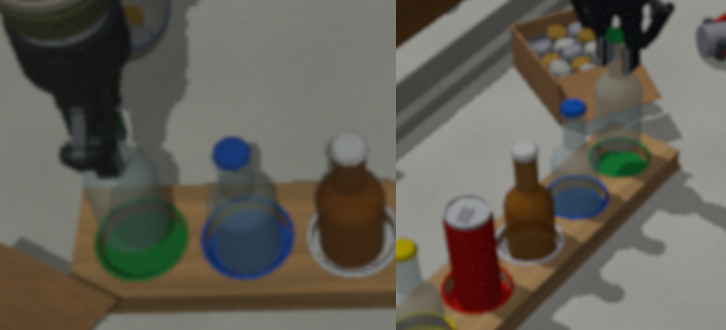

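The green bottle hangs upright over the green slot. It seats at TCP z 0.1234, so 46 mm remain.

Emit:
servo_tool --increments '[{"grip":1,"x":0,"y":0,"z":6,"roll":0},{"grip":1,"x":0,"y":0,"z":12,"roll":0},{"grip":1,"x":0,"y":0,"z":11,"roll":0},{"grip":1,"x":0,"y":0,"z":7,"roll":0},{"grip":1,"x":0,"y":0,"z":3,"roll":0}]'

```text
clock: 26.52
tcp_pos: [0.6209, -0.2014, 0.1262]
orientation: [-0.001, 0.707, 0.707, -0.001]
wrist_force: [0.2, -0.4, -4.7]
finger_gap: 0.0261
grip_force: 60.1
```

Emit:
servo_tool --increments '[{"grip":1,"x":0,"y":0,"z":1,"roll":0},{"grip":1,"x":0,"y":0,"z":1,"roll":0},{"grip":1,"x":0,"y":0,"z":1,"roll":0},{"grip":1,"x":0,"y":0,"z":0,"roll":0}]'

```text
clock: 26.85
tcp_pos: [0.6222, -0.2019, 0.1254]
orientation: [0.0, 0.707, 0.707, 0.0]
wrist_force: [0.4, -0.3, -5.5]
finger_gap: 0.0257
grip_force: 60.1
```

Emit:
servo_tool --increments '[{"grip":1,"x":0,"y":0,"z":0.7,"roll":0},{"grip":1,"x":0,"y":0,"z":0.7,"roll":0},{"grip":1,"x":0,"y":0,"z":0.7,"roll":0},{"grip":1,"x":0,"y":0,"z":0,"roll":0}]'

```text
clock: 27.18
tcp_pos: [0.6221, -0.2019, 0.1234]
orientation: [0.0, 0.707, 0.707, 0.0]
wrist_force: [-0.3, -0.5, -2.0]
finger_gap: 0.026
grip_force: 60.4
```

Emit:
servo_tool --increments '[{"grip":1,"x":0,"y":0,"z":0.5,"roll":0},{"grip":1,"x":0,"y":0,"z":0.3,"roll":0},{"grip":1,"x":0,"y":0,"z":0,"roll":0},{"grip":1,"x":0,"y":0,"z":0,"roll":0}]'

```text
clock: 27.52
tcp_pos: [0.6221, -0.202, 0.1234]
orientation: [0.001, 0.707, 0.707, 0.0]
wrist_force: [-2.4, 0.0, 5.2]
finger_gap: 0.0263
grip_force: 61.0
```

Emit:
servo_tool --increments '[{"grip":0.6,"x":0,"y":0,"z":0,"roll":0},{"grip":0.4,"x":0,"y":0,"z":0,"roll":0},{"grip":0.2,"x":0,"y":0,"z":0,"roll":0},{"grip":0,"x":0,"y":0,"z":0,"roll":0},{"grip":0,"x":0,"y":0,"z":0,"roll":0}]'

```text
clock: 27.93
tcp_pos: [0.622, -0.2017, 0.122]
orientation: [-0.0, 0.707, 0.707, -0.0]
wrist_force: [-0.6, 0.4, -0.2]
finger_gap: 0.0806
grip_force: 0.0
```

Emit:
servo_tool --increments '[{"grip":0,"x":0,"y":0,"z":0,"roll":0},{"grip":0,"x":0,"y":0,"z":-20,"roll":0},{"grip":0,"x":0,"y":0,"z":-30,"roll":0},{"grip":0,"x":0,"y":0,"z":-35,"roll":0},{"grip":0,"x":0,"y":0,"z":-30,"roll":0}]'

```text
clock: 28.35
tcp_pos: [0.6218, -0.2017, 0.2388]
orientation: [0.0, 0.707, 0.707, 0.0]
wrist_force: [1.1, -0.9, -0.3]
finger_gap: 0.0851
grip_force: 0.0
```

Emit:
servo_tool --increments '[{"grip":0,"x":-25,"y":-25,"z":0,"roll":0},{"grip":0,"x":-25,"y":-25,"z":0,"roll":0},{"grip":0,"x":-25,"y":-25,"z":0,"roll":0},{"grip":0,"x":-20,"y":-20,"z":0,"roll":0},{"grip":0,"x":0,"y":0,"z":0,"roll":0}]'

```text
clock: 28.77
tcp_pos: [0.5237, -0.3001, 0.2375]
orientation: [0.0, 0.709, 0.705, -0.001]
wrist_force: [-0.3, 0.5, -0.1]
finger_gap: 0.0851
grip_force: 0.0
```

Emit:
servo_tool --increments '[{"grip":0,"x":0,"y":0,"z":0,"roll":0},{"grip":0,"x":0,"y":0,"z":0,"roll":0},{"grip":0,"x":0,"y":0,"z":0,"roll":0}]'

```text
clock: 29.02
tcp_pos: [0.5275, -0.296, 0.2371]
orientation: [0.0, 0.707, 0.707, 0.0]
wrist_force: [-0.4, 0.6, -0.7]
finger_gap: 0.0852
grip_force: 0.0
```

```bash
python3 - <<'E'
from m import *
print(env.get_state()['tcp_pos'])
a=grab('scene','s7.png');b=grab('side','d7.png')
for c in('blue','yellow','green'):
    A=[x[0] for x in blobs(a,c) if x[1][4]<200]; B=[x[0] for x in blobs(b,c) if x[1][4]<260]
    for p in A:
        for q in B:
            P,e=tri(p,q)
            if e<.004: print(c,np.round(P,4),round(e,4))
cv2.imwrite('pics/c7.png',np.hstack([cv2.resize(a[100:330,130:430],(430,330)),cv2.resize(b[60:300,120:400],(370,330))])[:,:,::-1])
E
```

```text
[ 0.52752237 -0.29604862  0.23714442]
blue [0.3324 0.1295 0.1486] 0.0006
blue [ 0.6262 -0.1107  0.1673] 0.0011
yellow [0.64   0.1637 0.167 ] 0.0011
green [ 0.6219 -0.2028  0.1673] 0.0012
```

View pics/c7.png

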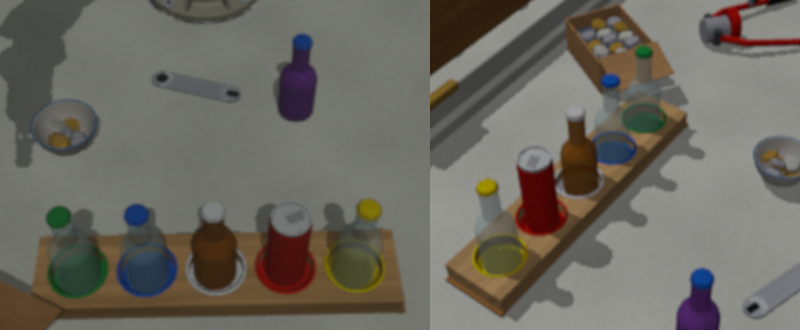

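All four stand upright in their matching slots. The triangulated caps are within about 2 mm of the slot centres and 17 mm above their height on the sill, so they are seated. The bowl and the white-capped bottle are undisturbed.

```bash
python3 -c "
from workcell import env
print(env.hand_in())"
```

```text
the job is handed in; nothing more can be done
None
```

The job is handed in: the blue, yellow and green bottles and the red can stand upright and released in their matching slots, with the white-capped bottle and the bowl undisturbed, in about 29 s of the 115 s allowed; `hand_in()` returned no verdict.

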